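Change the label roll over on a bench bottle labeller

TASK

Set up the labeller for the bottle that stands in its nest: lift the steel collar and the two spent cardboard cores off the spindle, throw the cores in the waste bin, and thread the new label roll onto the spindle with just enough spacer rings under it that its lower edge is level with the lower edge of that bottle's recessed label panel. Thread all the spare spacer rings on top of the roll and the steel collar last of all, everything lying flat and fully home on what is below it. Leave the bottles standing where they are.

Things in the scene. Friction and masses are not known exactly. Their poses are not given: they have to be found in the camera images.
- labeller: Bench labeller, fixed: 8 mm base plate, x -80..80, y -185..215 mm in its own frame (x away from the robot, z up; origin on the bench). In that frame: spindle (0,-120), white web rollers (55,-30), (60,12) and peel blade (36,43), up to 78 mm high, nest (-15,85) with two rollers behind the bottle, 66 mm high, grey drive housing y 134..210, 122 mm high.
- spindle (a point): Roll spindle: point on its axis on the top face of the round steel flange (radius 45 mm, 20 mm above the bench), where the lowest ring rests. The upright post, 18 mm in diameter, ends 76 mm above this point, its last 5 mm tapering to 10 mm. It starts with two spent cores on it and the collar on top of them.
- nest (a point): Centre of the labeller's bottle nest, 8 mm above the bench: the foot of the bottle to be labelled stands here.
- core1: Spent label core: plain brown cardboard tube, 34 mm outside, 25 mm bore, 32 mm long. Origin at its middle, z along its axis. At the start it stands on the spindle flange, core2 on top of it.
- core2: The other spent core, the same as core1, standing on top of it at the start.
- collar: Hold-down collar: plain steel ring, 60 mm outside, 25 mm bore, 22 mm high, 0.25 kg; loose on the spindle, it only rests by its weight. Origin at its middle, z along its axis.
- roll: New label roll: white paper roll on a brown core, 68 mm outside, 25 mm bore, 22 mm high, about 0.12 kg. Origin at its middle, z along its axis. Lies flat on the bench; either face may be up.
- bin: Small white open waste bin, fixed on the bench, 150 x 150 mm outside, 85 mm high, walls and floor 4 mm. Origin at the centre of its underside.
- spacer1: Spacer ring: grey plastic, 56 mm outside, 25 mm bore, 12 mm high, all alike. Origin at its middle, z along its axis. Lies flat on the bench, either face up; two to four of these are present (None from the start: not there).
- spacer2: Spacer ring: grey plastic, 56 mm outside, 25 mm bore, 12 mm high, all alike. Origin at its middle, z along its axis. Lies flat on the bench, either face up; two to four of these are present (None from the start: not there).
- spacer3: Spacer ring: grey plastic, 56 mm outside, 25 mm bore, 12 mm high, all alike. Origin at its middle, z along its axis. Lies flat on the bench, either face up; two to four of these are present (None from the start: not there).
- spacer4: Spacer ring: grey plastic, 56 mm outside, 25 mm bore, 12 mm high, all alike. Origin at its middle, z along its axis. Lies flat on the bench, either face up; two to four of these are present (None from the start: not there).
- bottle_short: The short white bottle, 100 mm tall over its cap, 46 mm in diameter, loose. Its recessed label panel begins 12 mm above its foot and ends at 48 mm; in the nest its lower edge is 0 mm above the spindle flange. Origin at the centre of its foot. One of the three bottles stands in the nest, the other two on the sample board.
- bottle_medium: The medium white bottle, 128 mm tall over its cap, 46 mm in diameter, loose. Its recessed label panel begins 24 mm above its foot and ends at 76 mm; in the nest its lower edge is 12 mm above the spindle flange. Origin at the centre of its foot. One of the three bottles stands in the nest, the other two on the sample board.
- bottle_tall: The tall white bottle, 156 mm tall over its cap, 46 mm in diameter, loose. Its recessed label panel begins 36 mm above its foot and ends at 104 mm; in the nest its lower edge is 24 mm above the spindle flange. Origin at the centre of its foot. One of the three bottles stands in the nest, the other two on the sample board.
Things that resemble listed ones, but are neither listed nor needed, are in the scene too. Leave any pink look-alike of the spacer4 alone.

How it is judged:
By the outcome, as a careful person would: the job done as asked, in the order asked, and still so for the second after the job is handed in, with the robot touching nothing.
Of spacer1, spacer2, spacer3, spacer4 only 2 to 4 are there at a start; the rules pass over those that are not, and their reading is None.
At some moment in a run one of roll, spacer1, spacer2, spacer3, spacer4 may be knocked a few centimetres aside while the robot is not near it.
Once in a run the grip may slacken for a moment while it holds something.
It also fails if it takes over 208 s, if anything falls off the work surface, if the arm or the gripper's body presses on something with over 40 N, if the wrist force passes 120 N, or if a joint passes its speed limit or range.

ROBOT

A 6-joint arm with a two-finger parallel gripper is mounted at the origin on the work surface. World frame = base frame: x ahead of the robot, y to its left, z up, the work surface at z = 0. Lengths are in mm, angles in rad, forces in N, time in s.
With the tool pointing down it reaches from about 350 to 875 mm from the base axis. Payload 15.5 kg.
Tool frame: the origin (TCP) lies between the finger pads; the fingertips stand 11 mm ahead of it and the grasp point (between the pads) lies 8 mm behind it; z points along the fingers, y is the direction in which the jaws open and shut (so a half turn about z gives the same grasp; the last joint's range is limited). The gripper opens to 85 mm and grips with 20 to 120 N. Pads are 22 mm wide; open, the fingers measure 114 mm over their backs; the gripper's body (76 mm by 85 mm) begins 54 mm behind the grasp point. The pads swing forward as they close: fully open they stand 13 mm farther back than shut.
Start: joints at [1.196, 0.494, 1.345, -0, 1.302, -0.096], TCP at [172.597, 600.697, 206.777] pointing down, gripper open.
Joint ranges: [-2.91, 2.91], [-0.82, 2.16], [0.22, 2.67], [-1.22, 4.37], [0.12, 2.79], [-3.08, 3.08]. Speed limits (rad/s): [1.89, 1.89, 2.57, 3.01, 3.01, 3.01].

INTERFACE

Orientations are given as a rotation vector (axis times angle).
In Python, from plant import * gives the robot as it stands. Calls block until the motion is done:
- reach(position, orientation): joint-space move of the TCP to a pose.
- line_to(position, velocity=150, rot=None): straight line of the TCP; rot=None keeps the orientation; velocity is the mean speed in mm/s.
- move_j(angles): joint-space move.
- gripper_to(opening, grip_force=None): finger opening in mm; grip_force is the grip in N (None keeps the last); returns when the fingers have stopped.
- wait(seconds).
- ik(position, orientation): joint angles nearest the present ones, or None.
- read_state(): the state.
- capture(name): name is "side" or "top"; returns a dict with "frame" (400x640x3 uint8, red, green, blue), "vfov" (degrees; the focal length in pixels is half the picture's height over the tangent of half this angle, whatever the lens; pixels are square), "cx", "cy" (the principal point, pixels), "k1" (the pictures are not rectified: a ray, as slopes to the right and down, at radius r is drawn at 1 + k1 r^2 times it, then the intrinsics apply), "T" (4x4, takes a point from camera to world coordinates). Camera axes: x right, y up, looking along -z (the intrinsics and any distortion apply to the point x, -y, -z); pixel columns grow to the right and rows downward; lengths in mm; the calibration is good to about 2 mm. A picture is of the moment at which its call begins. There is no depth.
A pose or a line that the arm cannot do raises Unreachable and nothing moves.
- close_job(): hands the job in, once; it reports no verdict.
The state is a dict: "time": time; "joint_pos": joint angles; "joint_velocities": joint speeds; "joint_torque": joint torques, N m; "eef_pos": TCP position; "tcp_rot": TCP orientation; "contact_force": force on the tool from outside, world axes, zero at the start; "wrist_torque": the same for the moment, N m; "grip_width": finger opening in mm.
Only numpy, scipy, OpenCV 4.12 (cv2) and the standard library are available. Lean on these libraries where they do the work, as an engineer would, in place of code of your own. Each camera call takes 0.05 s, during which the arm holds its last target.

## Working session

There is one attempt and no reset: what is moved stays moved. The work goes in short steps, each a Python script; the robot and the scene stay as the last script left them, time stands still between calls to the robot, and variables do not carry over. Pictures are saved under pics/ and viewed, and the job is handed in when it is done.

```bash
ls; mkdir -p pics; cat > h.py <<'E'
from plant import *
import numpy as np, cv2
def snap(cam,name):
    c=capture(cam); cv2.imwrite(f'pics/{name}.png',c['frame'][:,:,::-1]); np.save(f'pics/{name}.npy',c,allow_pickle=True); return c
def load(name): return np.load(f'pics/{name}.npy',allow_pickle=True).item()
def K(c):
    f=200/np.tan(np.radians(c['vfov'])/2); return f
def px2w(c,u,v,z):
    f=K(c); d=np.array([(u-c['cx'])/f,(v-c['cy'])/f]); s=d.copy()
    for _ in range(30): s=d/(1+c['k1']*(s@s))
    r=c['T'][:3,:3]@np.array([s[0],-s[1],-1]); o=c['T'][:3,3]
    return o+r*(z-o[2])/r[2]
def w2px(c,p):
    q=c['T'][:3,:3].T@(np.asarray(p,float)-c['T'][:3,3]); s=np.array([q[0]/-q[2],-q[1]/-q[2]]); s=s*(1+c['k1']*(s@s)); return s*K(c)+[c['cx'],c['cy']]
def crop(name,u0,v0,u1,v1,k,out):
    im=cv2.imread(f'pics/{name}.png')[v0:v1,u0:u1]; cv2.imwrite(f'pics/{out}.png',cv2.resize(im,None,fx=k,fy=k,interpolation=cv2.INTER_CUBIC))
E
python3 - <<'E'
from h import *
for n in('top','side'):
    c=snap(n,n+'0'); print(c['vfov'],c['cx'],c['cy'],c['k1'],c['T'].round(3))
s=read_state(); print(s)
E
```

```text
pics
51.69527246017567 318.9701642169452 210.60019364356722 0.032202022863411645 [[-4.000000e-03  9.800000e-01 -1.990000e-01  3.103750e+02]
 [-1.000000e+00 -2.000000e-03  6.000000e-03 -3.431800e+01]
 [ 6.000000e-03  1.990000e-01  9.800000e-01  1.122251e+03]
 [ 0.000000e+00  0.000000e+00  0.000000e+00  1.000000e+00]]
46.63425933110016 317.33326459769887 199.35563910272242 -0.11904748161267112 [[ 8.15000e-01  3.32000e-01 -4.74000e-01 -1.16560e+01]
 [-5.79000e-01  4.79000e-01 -6.60000e-01 -7.68693e+02]
 [ 8.00000e-03  8.13000e-01  5.83000e-01  7.21808e+02]
 [ 0.00000e+00  0.00000e+00  0.00000e+00  1.00000e+00]]
{'time': 0.1, 'joint_pos': array([ 1.19548983e+00,  4.94145066e-01,  1.34601866e+00, -3.11361583e-06,
        1.30250508e+00, -9.54672987e-02]), 'joint_velocities': array([-0.00081678, -0.00201414, -0.00275592, -0.00089544, -0.00022526,
       -0.00011086]), 'joint_torque': array([ 1.64907462e-03, -8.83589530e+01, -3.84559214e+01, -7.61895626e-05,
        5.08181780e-03,  6.71536213e-05]), 'eef_pos': array([172.48425655, 600.38967488, 206.26207421]), 'tcp_rot': array([-4.38101566e-01, -3.11064465e+00,  1.64477483e-03]), 'contact_force': array([ 0.0738428 ,  0.48583133, -0.948914  ]), 'wrist_torque': array([-0.00714465,  0.03241187,  0.00132609]), 'grip_width': 85.74044951260178}
```

View pics/top0.png

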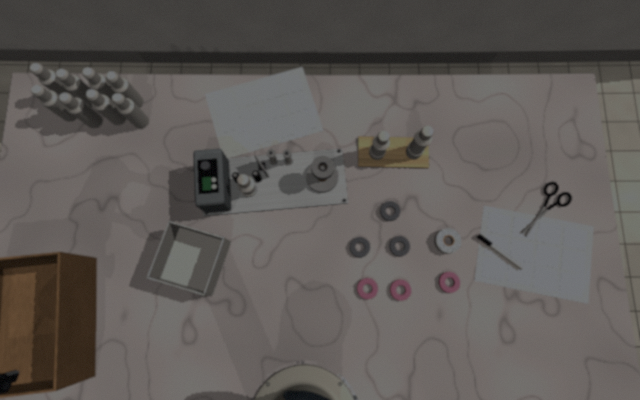

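View pics/side0.png

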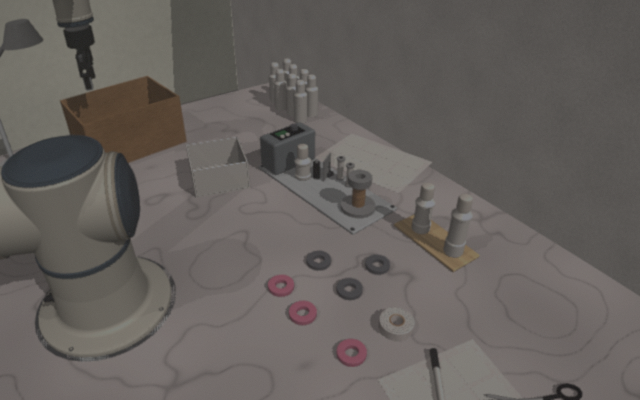

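```bash
python3 - <<'E'
from h import *
crop('top0',180,120,350,230,4.5,'t_lab')
crop('top0',340,120,480,310,3.1,'t_rings')
crop('side0',250,110,490,280,3.3,'s_lab')
E
```

```text
(no output)
```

View pics/t_lab.png

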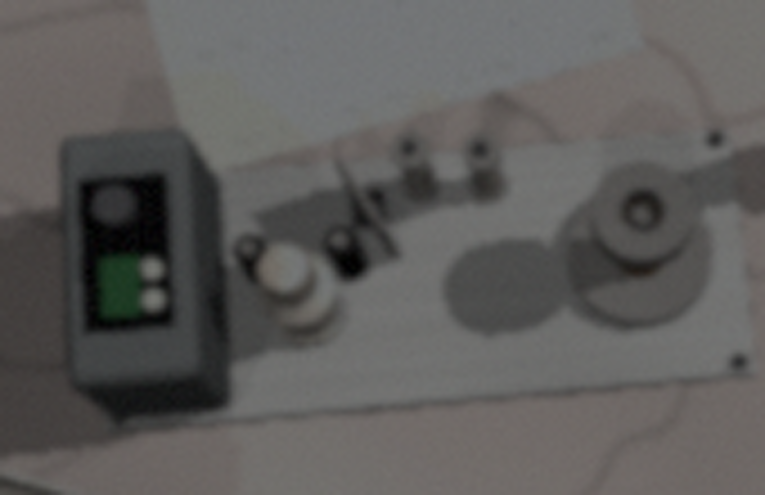

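View pics/t_rings.png

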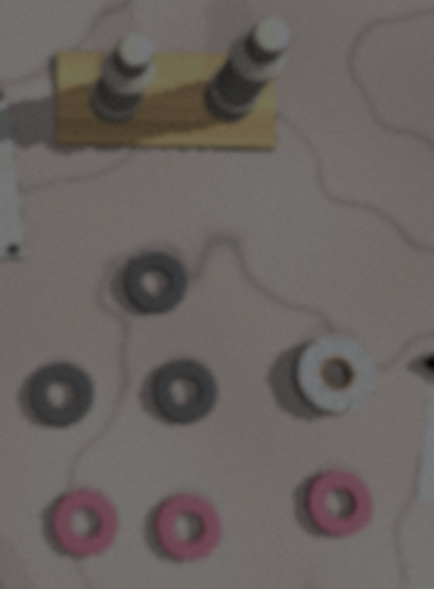

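View pics/s_lab.png

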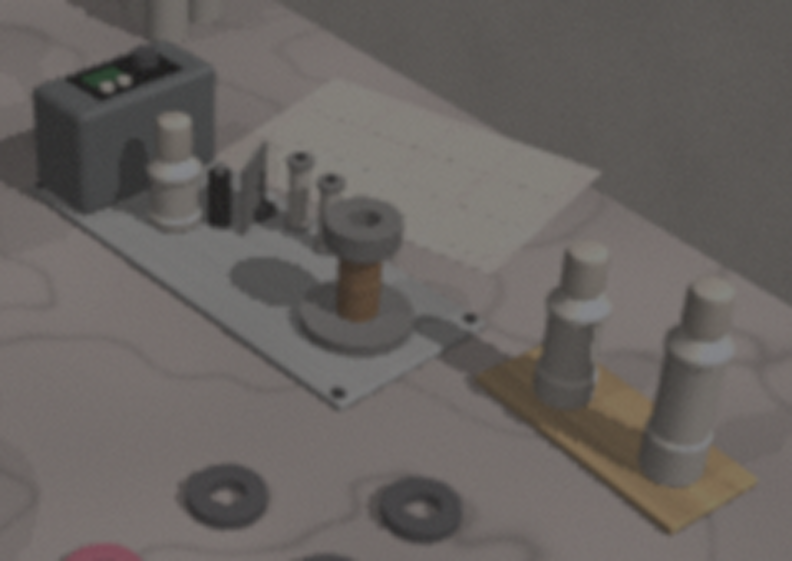

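```bash
python3 - <<'E'
from h import *
t=load('top0'); s=load('side0')
def T(u,v,z): return px2w(t,180+u/4.5,120+v/4.5,z).round(1)
def S(u,v,z): return px2w(s,250+u/3.3,110+v/3.3,z).round(1)
print('collar',T(645,213,106),S(362,215,106))
print('flange',T(638,266,20),S(357,318,20))
print('bottle cap',[(h,T(285,270,h+8),S(175,120,h+8)) for h in(100,128,156)])
print('board', [(h,px2w(t,340+137/3.1,120+52/3.1,h+8).round(1),S(588,253,h+8)) for h in (100,128,156)])
print('board2', [(h,px2w(t,340+270/3.1,120+36/3.1,h+8).round(1),S(712,291,h+8)) for h in (100,128,156)])
print('screws',T(714,138,8),T(739,362,8),S(470,318,8),S(338,393,8))
print('blcorner',S(345,405,8), S(40,188,0))
for n,u,v in(('A',153,281),('B',58,392),('C',181,389),('roll',336,373)):
    z=22 if n=='roll' else 12
    print(n,px2w(t,340+u/3.1,120+v/3.1,z).round(1))
for n,u,v,z in(('a',377,262,12),('b',318,259,12),('c',349,287,12),('roll',397,319,22)): print(n,px2w(s,u,v,z).round(1))
print('bin',[px2w(t,*p,85).round(1) for p in((172,222),(229,236),(209,297),(150,279))])
crop('side0',250,230,430,380,4.4,'s_rings')
crop('top0',140,210,240,310,5,'t_bin')
E
```

```text
collar [629.7 -52.6 106. ] [634.4 -46.9 106. ]
flange [622.8 -49.6  20. ] [627.1 -57.8  20. ]
bottle cap [(100, array([595.8, 150.8, 108. ]), array([598.3, 149.5, 108. ])), (128, array([587.9, 145.7, 136. ]), array([570.5, 107.6, 136. ])), (156, array([580.1, 140.6, 164. ]), array([542.7,  65.7, 164. ]))]
board [(100, array([ 711.4, -211.2,  108. ]), array([ 735.1, -181.5,  108. ])), (128, array([ 700.3, -206.3,  136. ]), array([ 701.1, -208.3,  136. ])), (156, array([ 689.3, -201.4,  164. ]), array([ 667. , -235.1,  164. ]))]
board2 [(100, array([ 725.2, -323.2,  108. ]), array([ 773.1, -265.4,  108. ])), (128, array([ 713.7, -315.2,  136. ]), array([ 737.3, -288.4,  136. ])), (156, array([ 702.3, -307.2,  164. ]), array([ 701.5, -311.3,  164. ]))]
screws [709.6 -98.1   8. ] [ 564.9 -111.6    8. ] [711.4 -96.6   8. ] [ 567.4 -109.5    8. ]
blcorner [ 562.9 -123.2    8. ] [536.5 276.6   0. ]
A [ 534.9 -234.7   12. ]
B [ 436.6 -148.4   12. ]
C [ 439.  -255.4   12. ]
roll [ 451.5 -387.6   22. ]
a [ 536.6 -234.6   12. ]
b [ 435.  -151.4   12. ]
c [ 438.4 -258.1   12. ]
roll [ 455.  -385.2   22. ]
bin [array([492.2, 331.4,  85. ]), array([455.9, 186.3,  85. ]), array([305.7, 228.8,  85. ]), array([350.1, 375.2,  85. ])]
```

View pics/s_rings.png

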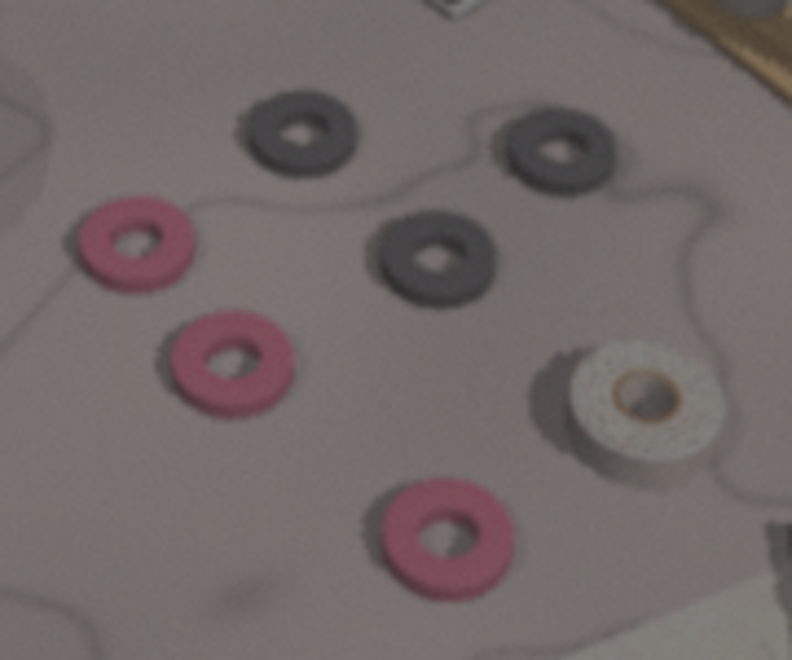

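View pics/t_bin.png

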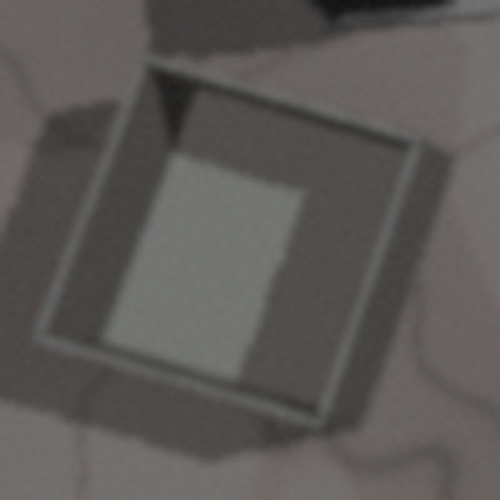

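Reading of the pictures (top view):
- **Spindle:** collar at (323,167), with the cores below it.
- **Bottles:** the nest bottle at (243,180) fits between the two cameras only at 100 mm height, so it is the short one and needs no rings under the roll. The board holds the medium (383,137) and the tall (427,132).
- **Could be mistaken for a spacer:** three grey rings at (389,211), (359,247) and (398,246) are the real ones. The pink ones at (367,288), (400,290) and (449,282) stay put.
- **Could be mistaken for the roll or bottles:** the only roll is at (448,241). The bottles at the top left are decoys.
- **Bin:** about (188,258).

First I take the collar.

```bash
cat >> h.py <<'E'
def rv(phi): return np.pi*np.array([-np.sin(phi/2),np.cos(phi/2),0])
def st(msg=''):
    s=read_state(); print(msg,'t=%.1f'%s['time'],s['eef_pos'].round(1),'w=%.1f'%s['grip_width'],'F',s['contact_force'].round(1)); return s
E
python3 - <<'E'
from h import *
t=load('top0')
b=np.mean([px2w(t,140+u/5,210+v/5,85) for u,v in((150,62),(418,140),(322,420),(40,340))],0); print('bin',b)
for p in([631,-51,200],[631,-51,94],[480,-30,15],[b[0],b[1],150],[452,-387,17]):
  for f in(0,np.pi/2,-np.pi/2):
    q=ik(np.array(p),rv(f)); print(p,round(f,2),None if q is None else np.round(q,2))
reach([631,-51,200],rv(0)); st('above')
snap('top','a_top'); snap('side','a_side')
E
```

```text
bin [401.88475303 289.15488068  85.        ]
[631, -51, 200] 0 [-0.17  0.51  1.33  0.    1.3  -1.75]
[631, -51, 200] 1.57 [-0.17  0.51  1.33  0.    1.3   2.97]
[631, -51, 200] -1.57 [-0.17  0.51  1.33 -0.    1.3  -0.17]
[631, -51, 94] 0 [-0.17  0.62  1.44 -0.    1.07 -1.75]
[631, -51, 94] 1.57 [-0.17  0.62  1.44  0.    1.07  2.97]
[631, -51, 94] -1.57 [-0.17  0.62  1.44 -0.    1.07 -0.17]
[480, -30, 15] 0 [-0.19  0.6   1.89 -0.    0.66 -1.76]
[480, -30, 15] 1.57 [-0.19  0.6   1.89  0.    0.66  2.95]
[480, -30, 15] -1.57 [-0.19  0.6   1.89 -0.    0.66 -0.19]
[np.float64(401.8847530279083), np.float64(289.1548806819386), 150] 0 [ 0.5   0.38  1.73 -0.    1.03 -1.07]
[np.float64(401.8847530279083), np.float64(289.1548806819386), 150] 1.57 [ 0.5   0.38  1.73  0.    1.03 -2.64]
[np.float64(401.8847530279083), np.float64(289.1548806819386), 150] -1.57 [ 0.5   0.38  1.73 -0.    1.03  0.5 ]
[452, -387, 17] 0 [-0.81  0.69  1.6   0.    0.86 -2.38]
[452, -387, 17] 1.57 [-0.81  0.69  1.6   0.    0.86  2.33]
[452, -387, 17] -1.57 [-0.81  0.69  1.6  -0.    0.86 -0.81]
above t=2.9 [631.  -50.2 200. ] w=85.8 F [-0.6  0.   0.1]
```

```bash
python3 - <<'E'
from h import *
crop('a_side',300,80,440,240,3.7,'c1');crop('a_top',260,100,400,220,5,'c2')
c=np.hstack
s=load('a_side');t=load('a_top')
print(w2px(s,[631,-50.2,189]),w2px(s,[631,-50.2,106]),w2px(t,[631,-50.2,189]))
E
```

```text
[361.57806587 146.51344571] [359.49464034 176.16536681] [322.89594818 156.24026682]
```

View pics/c1.png

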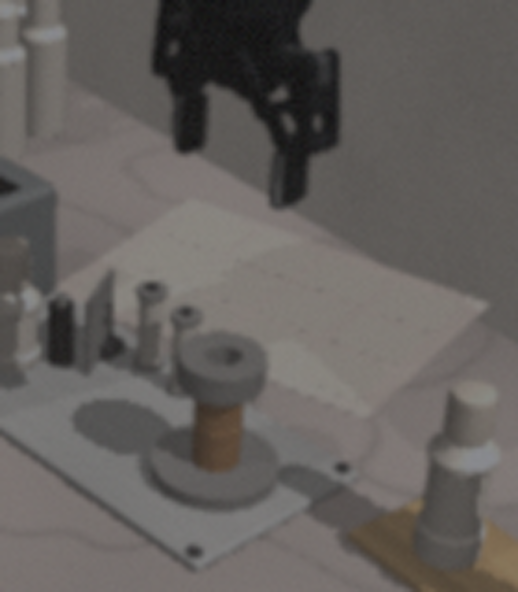

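View pics/c2.png

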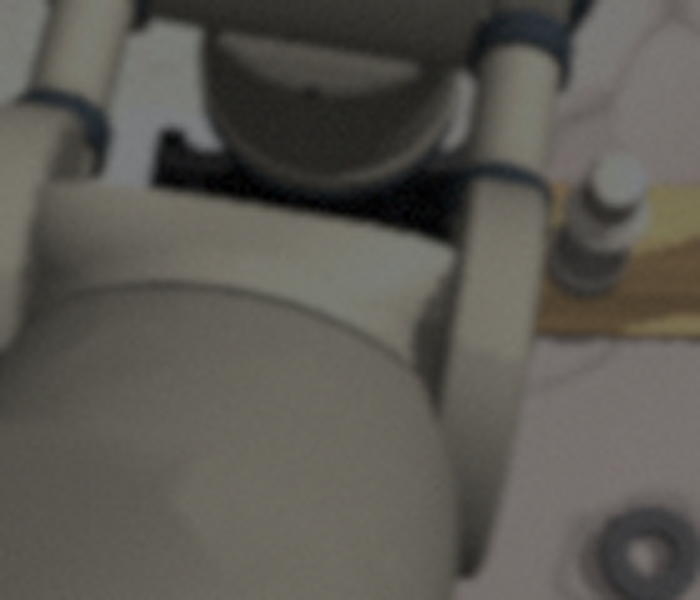

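```bash
python3 - <<'E'
from h import *
s=load('a_side')
for z in(190,202,215,230,245):
  print(z,[((w2px(s,[631,y,z])-[300,80])*3.7).round(0) for y in(-94,-107,-7,6)])
print(read_state()['joint_pos'].round(3))
E
```

```text
190 [array([273., 273.]), array([287., 282.]), array([185., 218.]), array([173., 210.])]
202 [array([275., 256.]), array([289., 265.]), array([186., 202.]), array([174., 194.])]
215 [array([276., 238.]), array([291., 246.]), array([187., 184.]), array([175., 176.])]
230 [array([278., 216.]), array([293., 225.]), array([188., 163.]), array([176., 155.])]
245 [array([280., 194.]), array([295., 202.]), array([189., 141.]), array([177., 134.])]
[-0.174  0.511  1.333  0.     1.297 -1.746]
```

```bash
python3 - <<'E'
from h import *
s=load('side0');t=load('a_top')
print([w2px(s,[172.5,600.4,z]).round(0) for z in(195,207,240,350)])
print([((w2px(t,[631,-50.2,z])-[260,100])*5).round(0) for z in(200,260,300,350,400)])
crop('side0',40,0,140,110,5,'c3')
snap('side','b_side'); crop('b_side',300,20,440,180,3.7,'c4')
E
```

```text
[array([ 95., 100.]), array([94., 96.]), array([91., 85.]), array([81., 48.])]
[array([315., 273.]), array([317., 228.]), array([318., 195.]), array([321., 148.]), array([323.,  96.])]
```

View pics/c3.png

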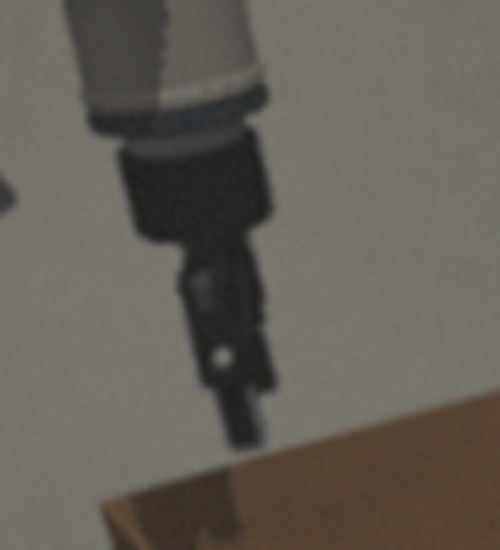

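View pics/c4.png

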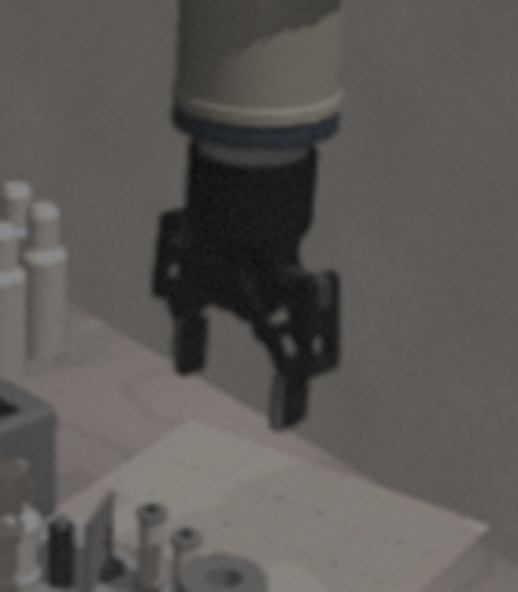

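```bash
python3 - <<'E'
from h import *
line_to([631,-51,120]); st()
s=snap('side','d_side'); crop('d_side',300,60,440,220,3.7,'c5')
for z in(110,122,140,160):
  print(z,[((w2px(s,[631,y,z])-[300,60])*3.7).round(0) for y in(-94,-107,-7,6)])
E
```

```text
t=3.7 [631.5 -51.  120.7] w=85.2 F [ 0.5 -1.1  0.8]
110 [array([264., 455.]), array([277., 464.]), array([180., 396.]), array([168., 388.])]
122 [array([265., 439.]), array([279., 448.]), array([181., 381.]), array([169., 373.])]
140 [array([267., 416.]), array([281., 425.]), array([182., 358.]), array([170., 350.])]
160 [array([270., 389.]), array([283., 398.]), array([183., 332.]), array([171., 324.])]
```

View pics/c5.png

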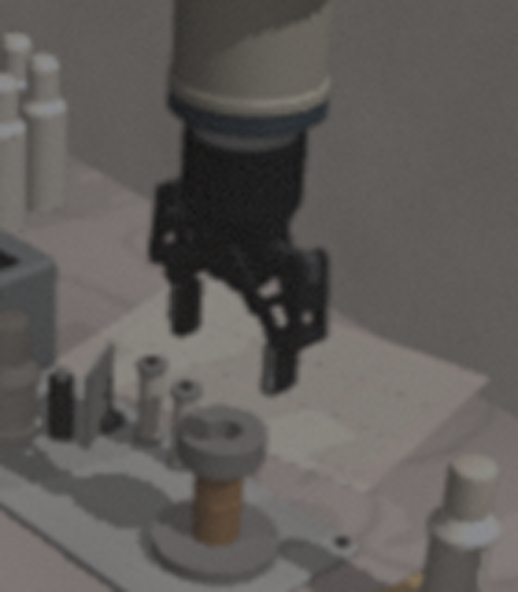

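```bash
python3 - <<'E'
from h import *
line_to([631,-51,96],80); st()
s=snap('side','e_side'); crop('e_side',300,60,440,220,3.7,'c6')
E
```

```text
t=4.2 [630.8 -51.   95.7] w=85.4 F [-0.5 -1.  -0.1]
```

View pics/c6.png

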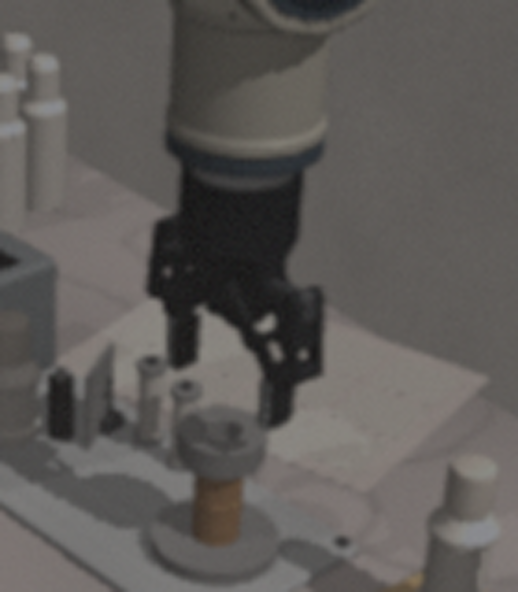

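```bash
python3 - <<'E'
from h import *
gripper_to(62,20); st()
s=snap('side','f_side'); crop('f_side',300,60,440,220,3.7,'c7')
E
```

```text
t=4.7 [631.1 -51.   96.2] w=62.2 F [ 0.1 -0.1  0.2]
```

View pics/c7.png

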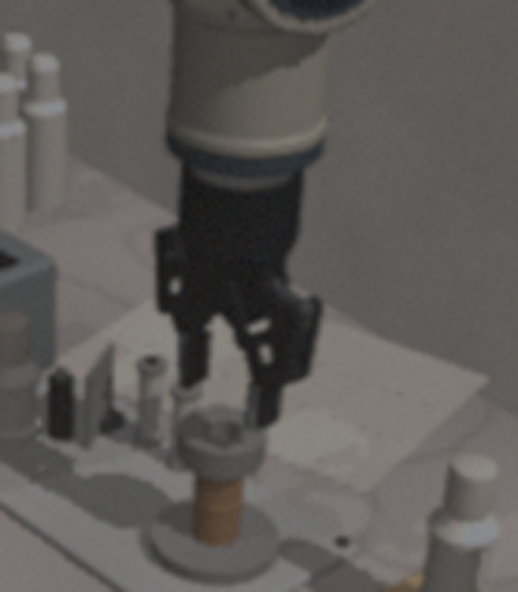

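```bash
python3 - <<'E'
from h import *
im=cv2.imread('pics/f_side.png')[140:200,335:395]; im=cv2.convertScaleAbs(im,alpha=2.2); cv2.imwrite('pics/c8.png',cv2.resize(im,None,fx=10,fy=10,interpolation=cv2.INTER_CUBIC))
E
```

```text
(no output)
```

View pics/c8.png

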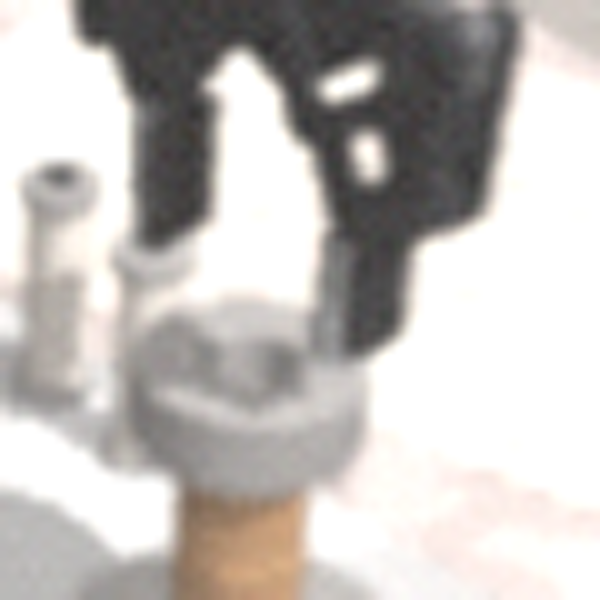

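```bash
python3 - <<'E'
from h import *
s=load('f_side')
for z in(90,110,120,130,140): print(z,w2px(s,[631,-90,z]).round(1),w2px(s,[631,-14,z]).round(1),(px2w(s,372,175,z)).round(0),px2w(s,352.8,164,z).round(0))
E
```

```text
90 [369.6 189.1] [350.  175.1] [677. -45.  90.] [671.  24.  90.]
110 [370.2 182.2] [350.4 168.4] [656. -68. 110.] [649.  -1. 110.]
120 [370.5 178.7] [350.5 164.9] [645. -80. 120.] [638. -14. 120.]
130 [370.8 175.1] [350.7 161.5] [634. -91. 130.] [628. -26. 130.]
140 [371.1 171.6] [350.9 158. ] [ 623. -103.  140.] [617. -39. 140.]
```

```bash
python3 - <<'E'
from h import *
gripper_to(85,20)
line_to([631,-51,64],60); st()
s=snap('side','g_side');
im=cv2.imread('pics/g_side.png')[120:200,320:400]; im=cv2.convertScaleAbs(im,alpha=2.); cv2.imwrite('pics/c9.png',cv2.resize(im,None,fx=7.5,fy=7.5,interpolation=cv2.INTER_CUBIC))
E
```

```text
t=5.8 [631.1 -51.   64. ] w=84.8 F [-0.8 -0.2 -0.2]
```

View pics/c9.png

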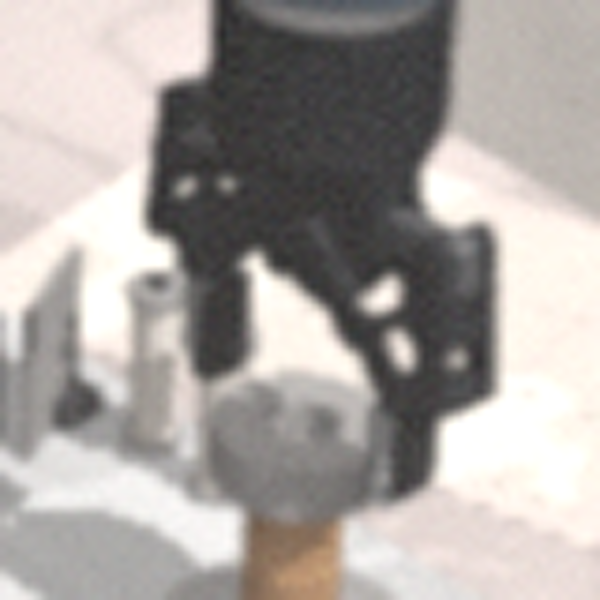

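```bash
python3 - <<'E'
from h import *
line_to([631,-51,55],60); st()
gripper_to(50,30); st()
s=snap('side','h_side');
im=cv2.imread('pics/h_side.png')[120:200,320:400]; im=cv2.convertScaleAbs(im,alpha=2.); cv2.imwrite('pics/c10.png',cv2.resize(im,None,fx=7.5,fy=7.5,interpolation=cv2.INTER_CUBIC))
E
```

```text
t=6.1 [630.7 -51.   54.6] w=84.8 F [0.2 0.2 0.6]
 t=6.5 [631.4 -50.9  55.5] w=58.7 F [-0.4  1.8  6.3]
```

View pics/c10.png

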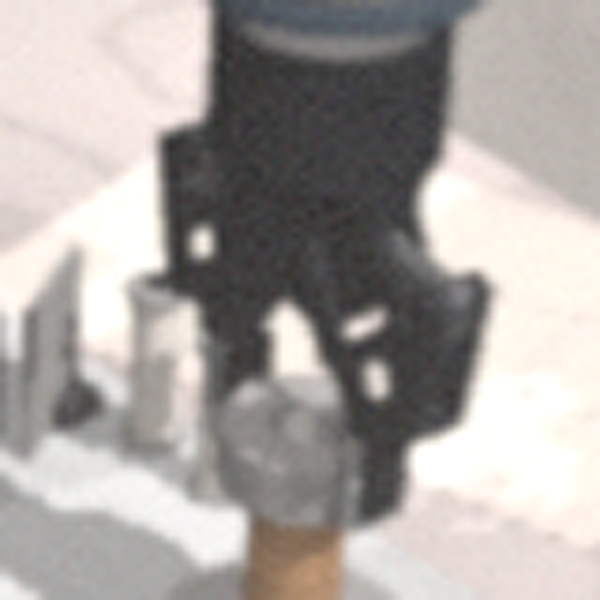

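```bash
python3 - <<'E'
from h import *
for x in(617,605):
    gripper_to(76,20); line_to([x,-51,55],60); gripper_to(50,20); st(x)
snap('side','i_side')
im=cv2.imread('pics/i_side.png')[120:200,320:400]; im=cv2.convertScaleAbs(im,alpha=2.); cv2.imwrite('pics/c11.png',cv2.resize(im,None,fx=7.5,fy=7.5,interpolation=cv2.INTER_CUBIC))
E
```

```text
617 t=7.5 [617.5 -50.9  55.3] w=58.4 F [-1.   1.6  5.2]
605 t=8.6 [605. -51.  55.] w=49.9 F [-0.1 -0.4  0.1]
```

View pics/c11.png

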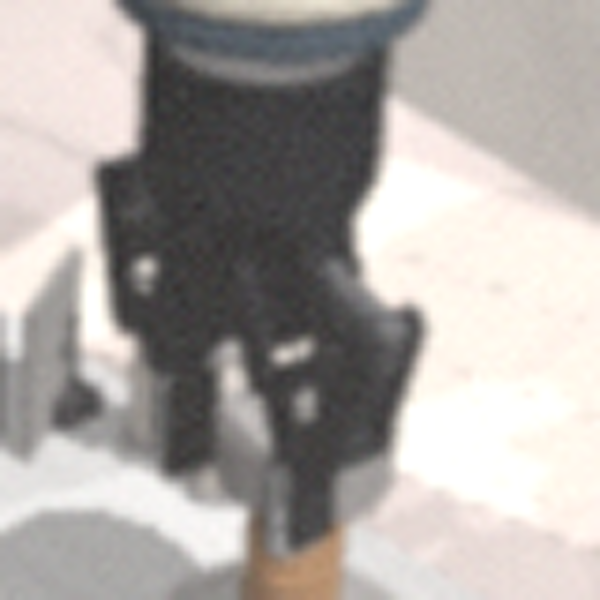

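```bash
python3 - <<'E'
from h import *
s=load('i_side')
for z in(50,60,70,80,90): print(z,w2px(s,[605,-82,z]).round(1),w2px(s,[605,-78,z]).round(1))
q=read_state()['joint_pos']; print(q)
E
```

```text
50 [358.2 204.4] [357.2 203.6]
60 [358.5 201.1] [357.4 200.3]
70 [358.7 197.8] [357.7 197. ]
80 [359.  194.4] [357.9 193.6]
90 [359.2 191. ] [358.1 190.2]
[-1.82369523e-01  6.45390671e-01  1.54251062e+00  4.52580298e-06
  9.53714168e-01 -1.75321186e+00]
```

```bash
python3 - <<'E'
from h import *
gripper_to(80,20); line_to([627,-51,56],60); gripper_to(40,60); st('grip')
line_to([627,-51,130],100); st('lift')
snap('side','j_side')
im=cv2.imread('pics/j_side.png')[80:220,300:440]; im=cv2.convertScaleAbs(im,alpha=2.); cv2.imwrite('pics/c12.png',cv2.resize(im,None,fx=4.2,fy=4.2,interpolation=cv2.INTER_CUBIC))
E
```

```text
grip t=9.9 [627.1 -50.8  56.5] w=57.7 F [-0.7  2.2  7.2]
lift t=10.8 [626.5 -51.  129.3] w=57.4 F [-0.3  0.1 -3.2]
```

View pics/c12.png

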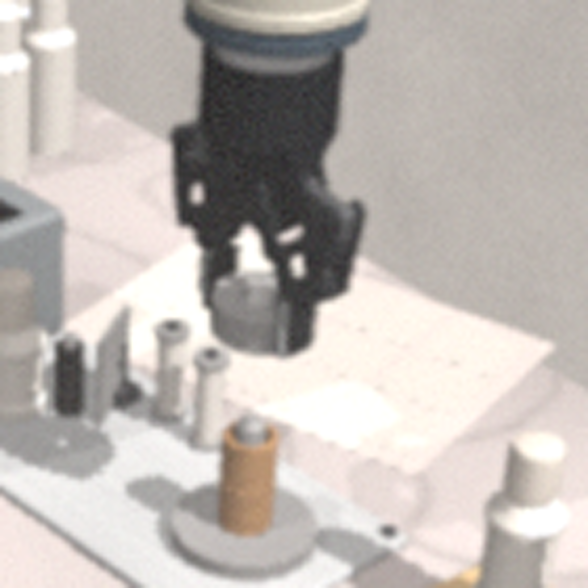

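```bash
cat >> h.py <<'E'
def down(x,y,z0,zmin,step=2,dF=5,v=40):
    """guarded descent; returns TCP z at contact or None"""
    line_to([x,y,z0]); wait(0.15); f0=np.mean([read_state()['contact_force'][2] for _ in range(3)]); z=z0
    while z>zmin:
        z-=step; line_to([x,y,z],v); f=read_state()['contact_force'][2]
        if f-f0>dF: print('contact z=%.1f dF=%.1f'%(z,f-f0)); return z
    print('no contact to',z); return None
E
python3 - <<'E'
from h import *
print(ik(np.array([480,-30,-30]),rv(0)))
reach([480,-30,100],rv(0)); st()
z=down(480,-30,-16,-36); st()
snap('side','k_side')
im=cv2.imread('pics/k_side.png')[150:290,230:370]; im=cv2.convertScaleAbs(im,alpha=2.); cv2.imwrite('pics/c13.png',cv2.resize(im,None,fx=4.2,fy=4.2,interpolation=cv2.INTER_CUBIC))
E
```

```text
[-1.86663077e-01  6.83877425e-01  1.90832952e+00 -4.44089210e-16
  5.49385709e-01 -1.75745940e+00]
 t=11.5 [480.1 -30.  100. ] w=57.7 F [ 0.4 -0.2 -2.4]
contact z=-28.0 dF=6.6
 t=14.0 [480.1 -30.  -27.9] w=57.4 F [-0.3  0.6  4.1]
```

View pics/c13.png

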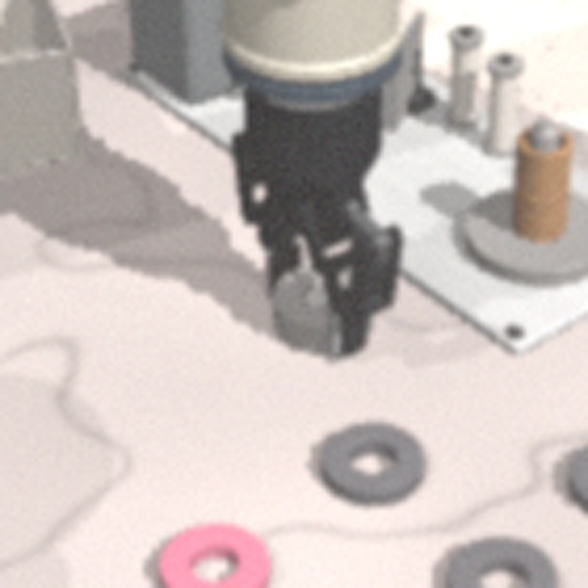

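```bash
python3 - <<'E'
from h import *
gripper_to(80,20); line_to([480,-30,60],150); st()
reach([402,289,130],rv(-0.5)); st()
snap('top','l_top');snap('side','l_side')
t=load('l_top');s=load('l_side')
print(w2px(t,[480,-30,22]),w2px(s,[480,-30,22]),w2px(t,[630,-51,96]),w2px(s,[630,-51,96]))
def big(n,u0,v0,u1,v1,k,o):
    im=cv2.imread(f'pics/{n}.png')[v0:v1,u0:u1]; im=cv2.convertScaleAbs(im,alpha=2.); cv2.imwrite(f'pics/{o}.png',cv2.resize(im,None,fx=k,fy=k,interpolation=cv2.INTER_CUBIC))
big('l_top',295,145,355,265,5,'d1'); big('l_side',280,150,400,270,5,'d2')
E
cat pics/x 2>/dev/null
```

```text
t=15.2 [479.7 -30.   59.5] w=80.1 F [ 0.3 -0.4 -0.4]
 t=16.4 [402.1 288.3 129.4] w=80.0 F [ 0.1 -0.1 -0.3]
[314.77054909 230.08255029] [304.19499917 220.65070518] [322.66377909 168.39117774] [359.14674477 179.84753573]
```

View pics/d1.png

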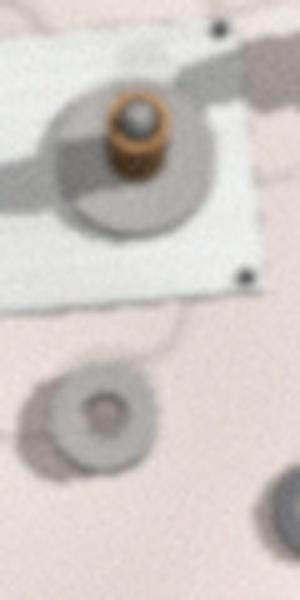

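View pics/d2.png

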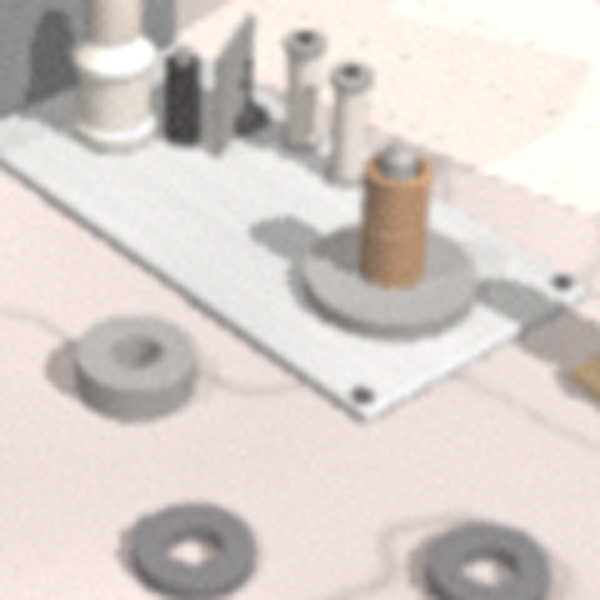

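View pics/l_top.png

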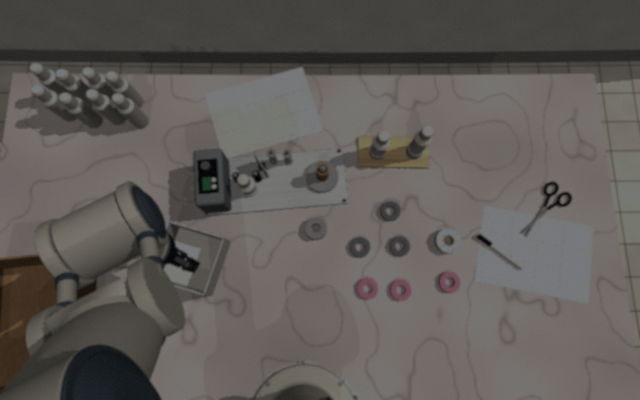

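```bash
python3 - <<'E'
from h import *
t=load('l_top');s=load('l_side')
print('collar',px2w(t,295+104/5,145+412/5,22),px2w(s,280+137/5,150+347/5,22))
print('post',px2w(t,295+138/5,145+118/5,96),px2w(s,280+401/5,150+148/5,96))
print('flange',px2w(t,295+129/5,145+158/5,20),px2w(s,280+390/5,150+283/5,20))
def big(n,u0,v0,u1,v1,k,o):
    im=cv2.imread(f'pics/{n}.png')[v0:v1,u0:u1]; im=cv2.convertScaleAbs(im,alpha=2.); cv2.imwrite(f'pics/{o}.png',cv2.resize(im,None,fx=k,fy=k,interpolation=cv2.INTER_CUBIC))
big('l_top',300,150,345,250,8,'d1')
E
```

```text
collar [487.3029019  -32.78807587  22.        ] [489.18612773 -30.37981375  22.        ]
post [629.43734374 -50.83181053  96.        ] [632.85945405 -51.61888433  96.        ]
flange [630.00181263 -46.94415935  20.        ] [626.11280895 -58.26893823  20.        ]
```

View pics/d1.png

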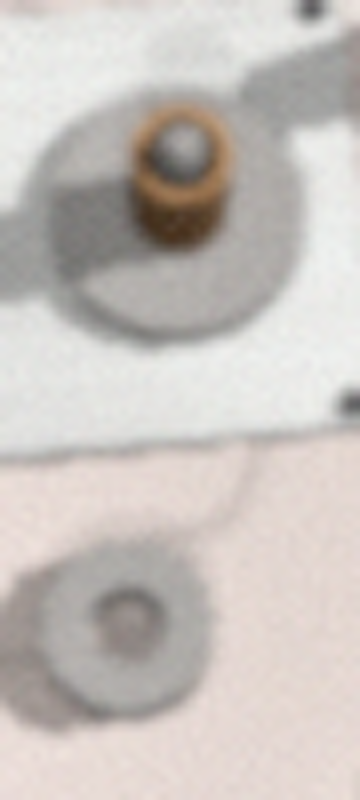

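```bash
python3 - <<'E'
from h import *
gripper_to(62,20)
reach([631,-51,90],rv(0)); line_to([631,-51,38],120); gripper_to(20,25); st('grip')
line_to([631,-51,130],150); st('lift')
snap('side','m_side'); crop('m_side',300,80,440,220,4.2,'d3')
E
```

```text
grip t=19.3 [631.6 -51.   38.9] w=31.9 F [-0.3  2.3  7. ]
lift t=20.1 [630.5 -50.9 129.2] w=31.6 F [-0.2  0.1 -1.1]
```

View pics/d3.png

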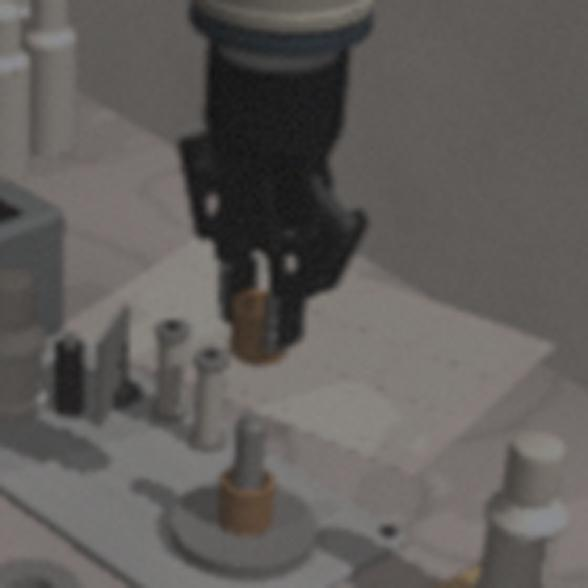

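```bash
python3 - <<'E'
from h import *
reach([410,275,130],rv(-0.25)); line_to([410,275,35],200); gripper_to(55,20); wait(0.2); line_to([410,275,130],250)
st('dropped')
snap('side','n_side');snap('top','n_top')
reach([631,-51,90],rv(0)); line_to([631,-51,8],120); gripper_to(20,25); st('grip')
line_to([631,-51,130],150); st('lift')
snap('side','o_side'); crop('o_side',300,80,440,220,3,'d3'); crop('n_top',140,210,240,310,4,'d4')
E
```

```text
dropped t=23.3 [410.2 275.1 130.5] w=55.0 F [-1.4 -0.4 -0.9]
grip t=26.1 [631.6 -51.1   9.1] w=34.0 F [-1.4  1.9  6.5]
lift t=27.0 [630.4 -50.9 129.2] w=33.5 F [-0.   0.2 -0.8]
```

View pics/d3.png

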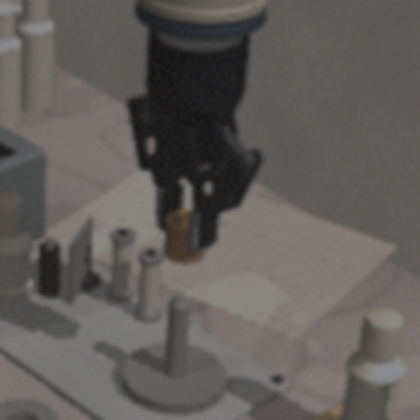

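View pics/d4.png

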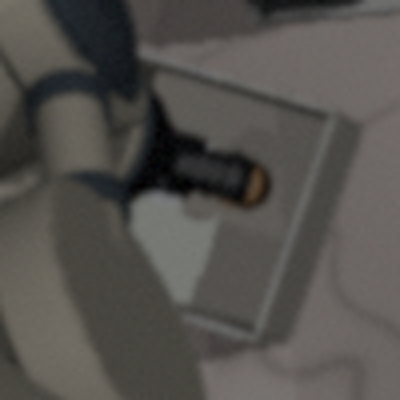

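```bash
cat >> h.py <<'E'
def big(n,u0,v0,u1,v1,k,o,a=2.):
    im=cv2.imread(f'pics/{n}.png')[v0:v1,u0:u1]; im=cv2.convertScaleAbs(im,alpha=a); cv2.imwrite(f'pics/{o}.png',cv2.resize(im,None,fx=k,fy=k,interpolation=cv2.INTER_CUBIC))
E
python3 - <<'E'
from h import *
reach([395,305,130],rv(-0.25)); line_to([395,305,40],200); gripper_to(55,20); wait(0.2); line_to([395,305,130],250)
gripper_to(84)
reach([440,250,230],rv(0.5))
st('dropped')
snap('side','p_side');snap('top','p_top')
big('p_top',280,140,480,310,4,'e1'); big('p_side',250,150,430,350,3,'e2');crop('p_top',140,210,240,310,4,'e3')
E
```

```text
dropped t=31.6 [439.6 250.  229.5] w=84.3 F [ 0.5 -0.3 -0.2]
```

View pics/e1.png

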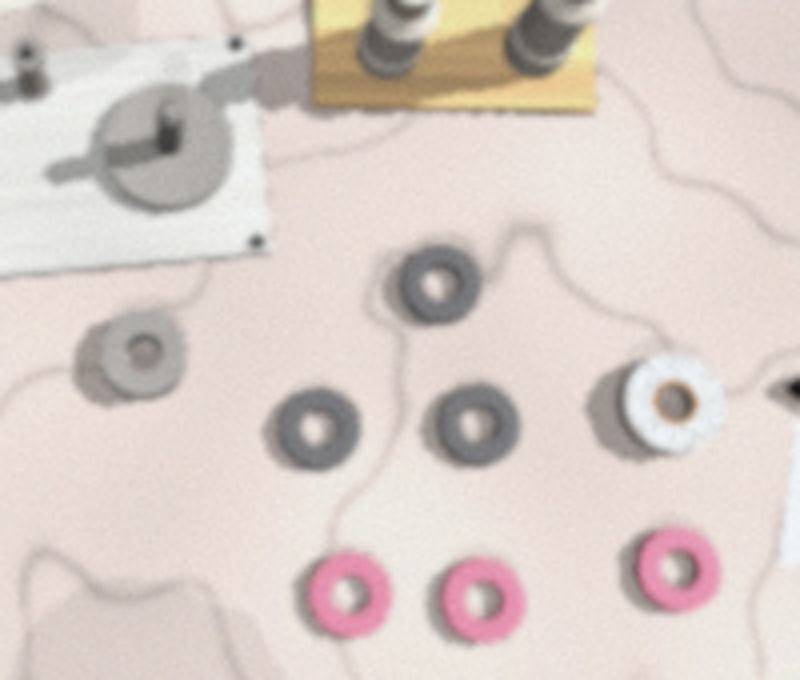

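View pics/e2.png

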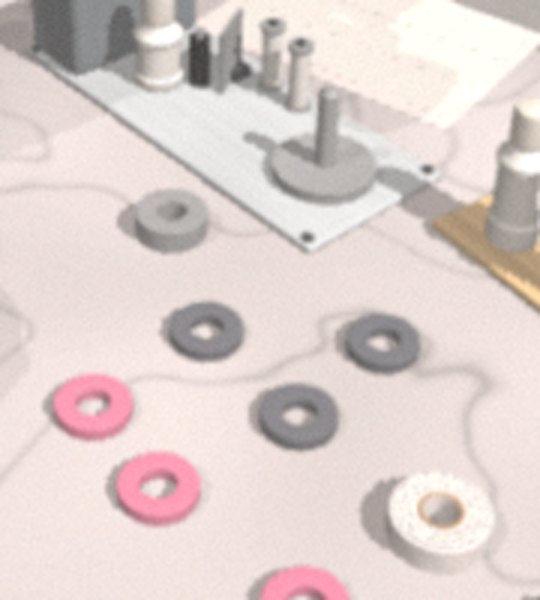

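View pics/e3.png

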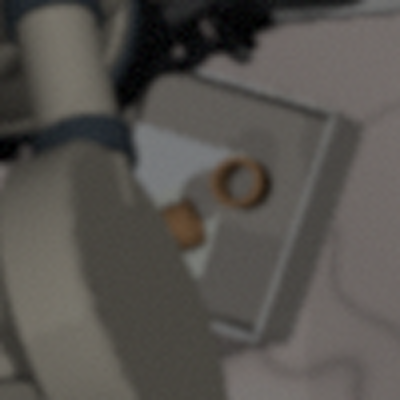

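```bash
python3 - <<'E'
from h import *
p=np.array([453,-386])
gripper_to(85)
reach([*p,60],rv(-np.pi/2)); line_to([*p,-19],80); st('dn'); gripper_to(60,25); st('sq1'); gripper_to(85); 
line_to([*p,10],100); line_to([*p,10],60,rot=rv(0)); line_to([*p,-19],80); gripper_to(50,60); st('sq2')
line_to([*p,60],120); st('lift')
snap('side','q_side'); big('q_side',320,180,480,360,3.3,'f1')
E
```

```text
dn t=35.4 [ 453.3 -386.3  -18.5] w=85.0 F [1.5 0.6 0.5]
sq1 t=35.7 [ 453.3 -386.3  -18. ] w=67.4 F [-1.3  1.1 11.9]
sq2 t=39.1 [ 453.2 -386.2  -17.8] w=65.0 F [-3.2  3.4 13.8]
lift t=39.9 [ 452.7 -385.7   59.5] w=64.7 F [ 0.2 -0.  -0.9]
```

View pics/f1.png

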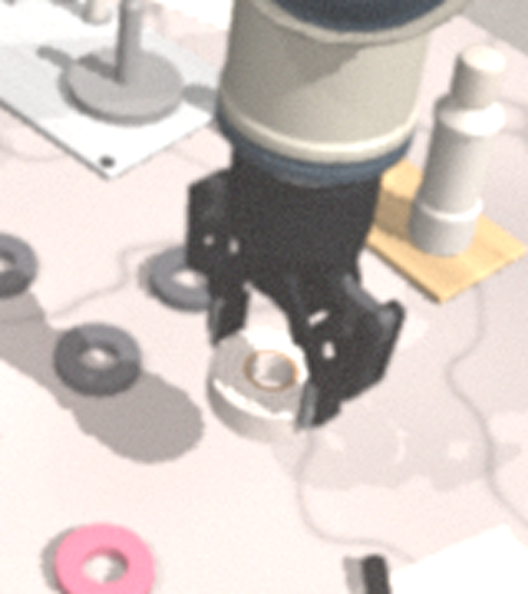

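```bash
python3 - <<'E'
from h import *
line_to([453,-386,110],150)
reach([631,-50.5,115],rv(0)); line_to([631,-50.5,84],80); wait(.2); st()
s=snap('side','r_side'); big('r_side',320,120,400,200,7.5,'f2')
for z in(103,125,96): print(z,(w2px(s,[631,-50.5,z])-[320,120])*7.5)
E
```

```text
t=42.6 [631.3 -50.6  84.5] w=64.7 F [-0.1 -0.  -0.6]
103 [296.24732246 429.34839506]
125 [300.29046392 372.34970655]
96 [294.97527624 447.2240615 ]
```

View pics/f2.png

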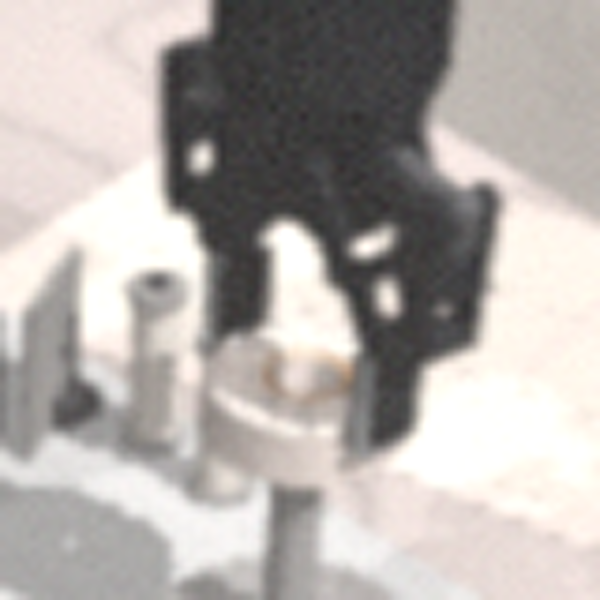

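```bash
python3 - <<'E'
from h import *
x,y=631.3,-49.5
line_to([x,y,84],40)
z=down(x,y,78,60,step=3,dF=5); s=st()
if z is None:
    z=down(x,y,60,6,step=6,dF=5,v=60); s=st()
s_=snap('side','s_side'); big('s_side',320,120,400,200,7.5,'f3')
E
```

```text
no contact to 60
 t=44.8 [631.2 -49.5  59.8] w=64.6 F [0.7 0.5 0.6]
no contact to 6
 t=47.4 [631.  -49.4   5.6] w=64.8 F [ 0.1  1.1 -0.8]
```

View pics/f3.png

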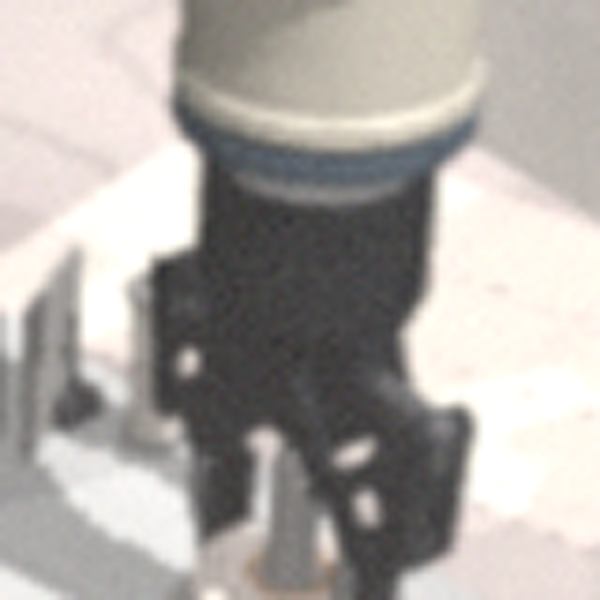

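```bash
python3 - <<'E'
from h import *
x,y=631.3,-49.5
z=down(x,y,6,2,step=2,dF=5); st()
gripper_to(80,20); wait(.2); st('open')
line_to([x,y,110],150)
reach([440,250,230],rv(0.5)); st()
s_=snap('side','t_side');snap('top','t_top'); big('t_side',320,120,420,220,6,'f4'); big('t_top',280,140,480,310,4,'f5')
E
```

```text
contact z=2.0 dF=6.4
 t=48.4 [631.6 -49.5   2.3] w=64.8 F [-0.2  0.   6.3]
open t=48.9 [631.3 -49.5   1.9] w=80.5 F [-0.4 -0.6 -0. ]
 t=51.1 [440.6 249.4 229.6] w=80.1 F [-0.1 -0.1  0.5]
```

View pics/f4.png

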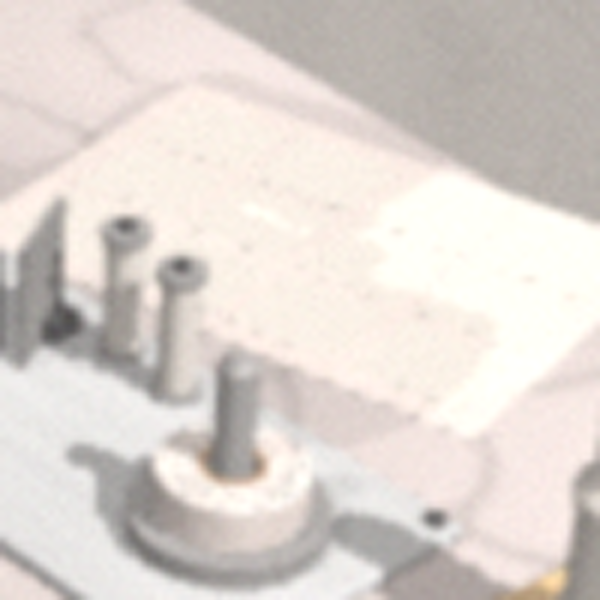

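View pics/f5.png

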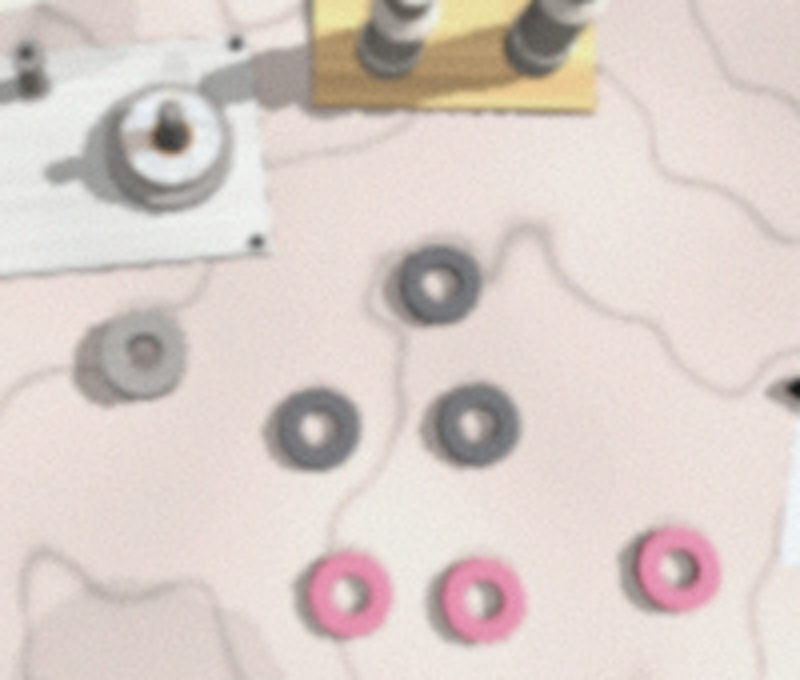

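```bash
cat >> h.py <<'E'
def pick(p,zb=-27,wo=76,f=60):
    p=list(p); gripper_to(wo,25)
    reach([*p,50],rv(-np.pi/2)); line_to([*p,zb],80); a=st('dn'); gripper_to(40,25); b=st('sq1'); gripper_to(wo)
    line_to([*p,zb+36],120); line_to([*p,zb+36],60,rot=rv(0)); line_to([*p,zb],80); gripper_to(40,f); st('sq2')
    line_to([*p,110],150); st('lift'); wait(.1)
def thread(zrel,x=631.3,y=-49.5):
    """zrel: expected TCP z at home"""
    reach([x,y,110],rv(0)); line_to([x,y,75],120); st('over')
    z=down(x,y,75,62,step=3,dF=5)
    if z is not None: return None
    line_to([x,y,max(zrel+7,20)],80); s=st('mid')
    z=down(x,y,max(zrel+7,20),zrel-4,step=2,dF=5); st('home'); return z
E
python3 - <<'E'
from h import *
pick([439,-256])
snap('side','u_side'); big('u_side',300,150,440,290,4.2,'g1')
E
```

```text
dn t=54.5 [ 439.2 -256.2  -26.6] w=76.2 F [-0.1 -1.2  0.7]
sq1 t=54.8 [ 439.3 -256.2  -26.5] w=53.9 F [0.4 0.6 6.5]
sq2 t=58.3 [ 439.3 -256.2  -25.8] w=53.7 F [-2.8  2.9 19.2]
lift t=59.4 [ 438.6 -255.7  109.3] w=53.6 F [-0.1 -0.  -1.3]
```

View pics/g1.png

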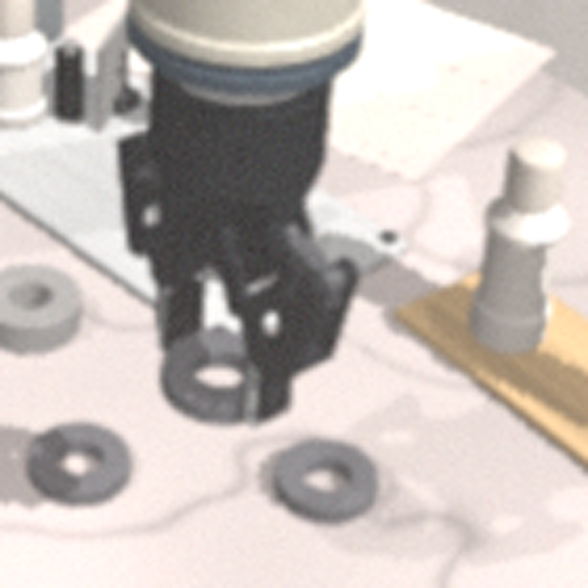

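Spacer held flat in the jaws, with the bore clear. Threading it now.

```bash
python3 - <<'E'
from h import *
z=thread(15); print(z)
if z is not None:
    gripper_to(76,20); wait(.2); line_to([631.3,-49.5,110],150); st()
    reach([500,-100,200],rv(0))
snap('side','v_side');snap('top','v_top'); big('v_side',300,120,440,260,4.2,'g2'); big('v_top',280,140,480,310,4,'g3')
E
```

```text
over t=61.0 [630.9 -50.3  75. ] w=53.6 F [-0.9  0.5 -0.2]
no contact to 60
mid t=63.3 [631.3 -49.5  21.8] w=53.7 F [-0.4  0.1 -0.4]
contact z=16.0 dF=7.4
home t=64.5 [631.6 -49.5  16.4] w=53.5 F [-1.8  0.1  6.6]
16
 t=65.8 [630.8 -49.4 109.2] w=75.9 F [-0.  -0.5 -0.2]
```

View pics/g2.png

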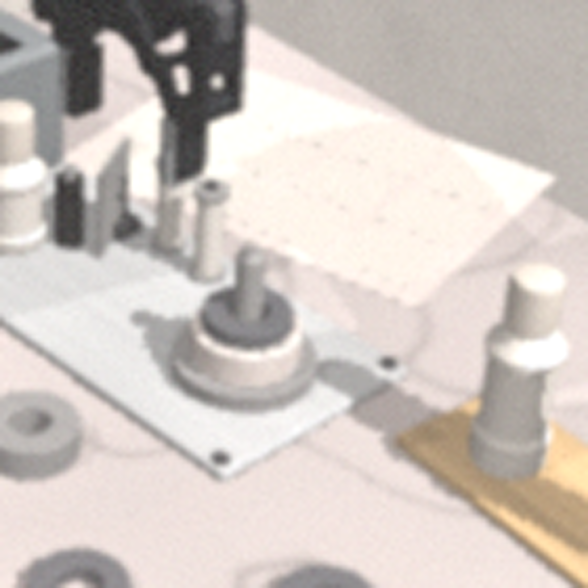

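View pics/g3.png

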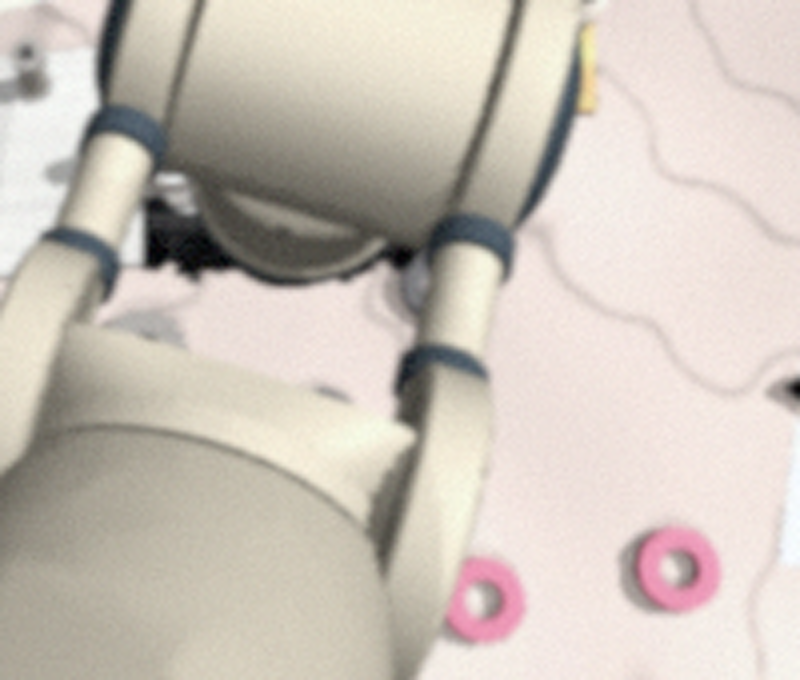

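```bash
python3 - <<'E'
from h import *
snap('side','w0_side'); 
pick([535.5,-233.5])
snap('side','w_side'); big('w_side',300,150,440,290,4.2,'g4'); big('w0_side',250,220,430,370,4,'g5')
E
```

```text
dn t=69.3 [ 535.8 -233.7  -26.6] w=76.0 F [0.8 0.7 0.4]
sq1 t=69.6 [ 535.9 -233.7  -26.1] w=55.0 F [-1.8  1.2  9.3]
sq2 t=73.1 [ 535.9 -233.7  -25.9] w=53.3 F [-3.2  1.1 13.9]
lift t=74.2 [ 535.  -233.2  109.2] w=53.2 F [-0.4  0.4 -0.9]
```

View pics/g4.png

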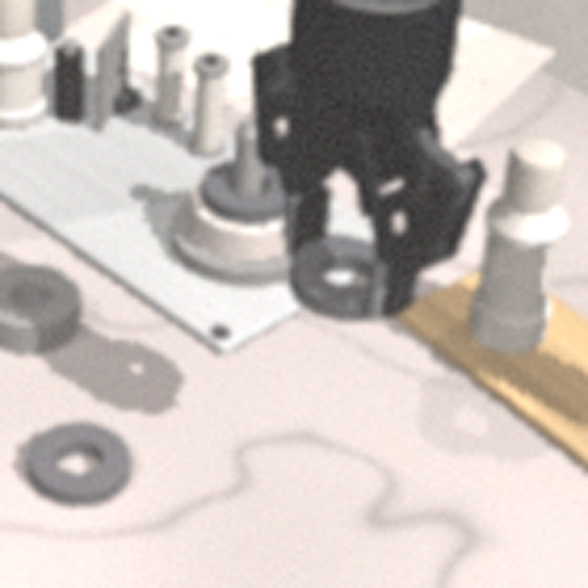

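```bash
python3 - <<'E'
from h import *
z=thread(28); print(z)
if z is not None:
    gripper_to(76,20); wait(.2); line_to([631.3,-49.5,110],150); st()
    reach([500,-20,200],rv(0))
snap('side','x_side');snap('top','x_top'); big('x_side',280,120,420,280,4.2,'g6'); big('x_top',280,140,480,310,4,'g7')
E
```

```text
over t=75.6 [631.  -50.3  75. ] w=52.6 F [ 1.1  0.2 -0.3]
no contact to 60
mid t=77.7 [630.9 -49.4  34.3] w=53.4 F [-0.3  0.4 -0.5]
contact z=27.0 dF=18.7
home t=79.1 [631.6 -49.5  28.2] w=53.2 F [-6.2  1.1 18.6]
27
 t=80.4 [630.9 -49.4 109.3] w=75.7 F [ 0.1  0.1 -0.8]
```

View pics/g6.png

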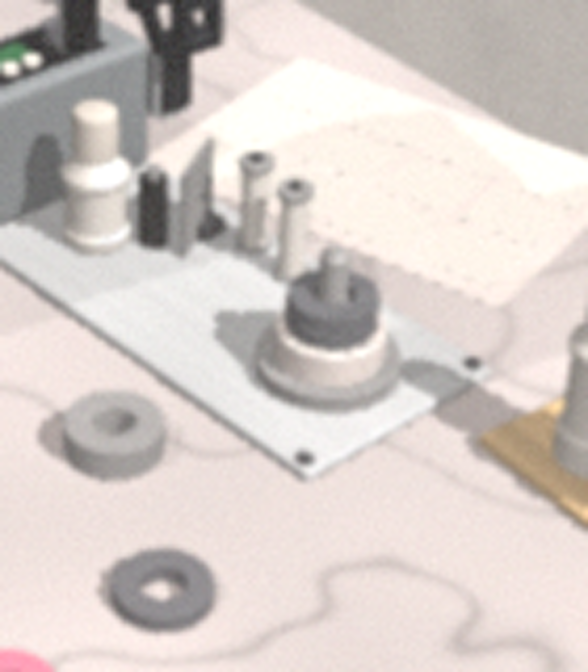

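```bash
python3 - <<'E'
from h import *
pick([436,-149.5])
snap('side','y_side'); big('y_side',250,130,400,270,4,'h1')
E
```

```text
dn t=83.7 [ 436.3 -149.6  -26.6] w=75.7 F [0.3 0.6 0.7]
sq1 t=84.0 [ 436.3 -149.6  -26.3] w=54.8 F [-0.8  0.  13.6]
sq2 t=87.5 [ 436.3 -149.6  -25.9] w=53.8 F [-2.5  1.  21.4]
lift t=88.5 [ 435.6 -149.3  109.5] w=53.4 F [ 0.4  0.1 -1.2]
```

View pics/h1.png

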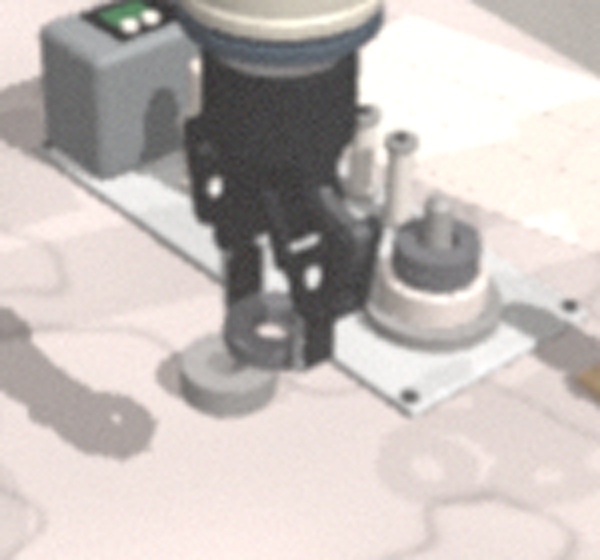

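```bash
python3 - <<'E'
from h import *
z=thread(39.5); print(z)
if z is not None:
    gripper_to(76,20); wait(.2); line_to([631.3,-49.5,110],150); st()
    reach([440,250,230],rv(0.5))
snap('side','z_side');snap('top','z_top'); big('z_side',280,120,420,280,4.2,'h2'); big('z_top',280,140,480,310,4,'h3')
E
```

```text
over t=90.0 [630.8 -50.   75.1] w=53.2 F [ 0.8  0.3 -0.3]
no contact to 60
mid t=92.0 [630.7 -49.4  45.6] w=52.9 F [ 0.2  0.3 -0.3]
contact z=38.5 dF=25.8
home t=93.4 [631.5 -49.5  40.1] w=53.2 F [-8.8  1.1 26. ]
38.5
 t=94.6 [630.9 -49.4 109.4] w=76.0 F [-0.8 -0.   0.1]
```

View pics/h2.png

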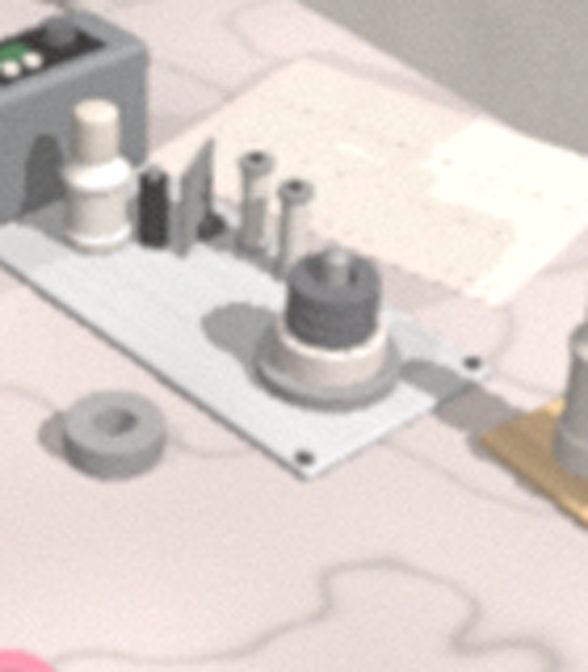

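View pics/h3.png

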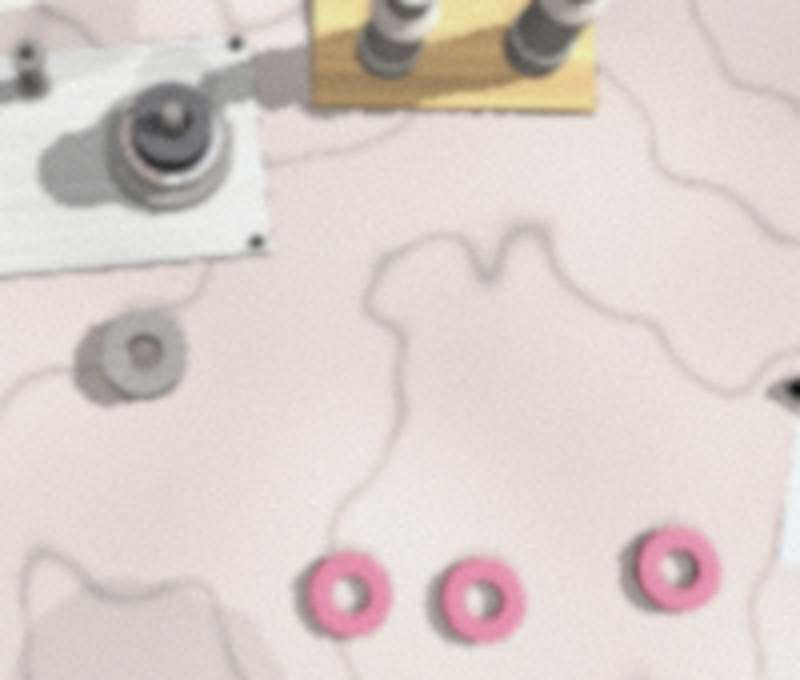

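```bash
python3 - <<'E'
from h import *
pick([486,-30.5],zb=-25,wo=82,f=80)
snap('side','aa_side'); big('aa_side',270,110,400,240,4.5,'h4')
z=None
reach([631.3,-49.5,110],rv(0)); st()
snap('side','ab_side'); big('ab_side',320,100,420,200,5.5,'h5')
E
```

```text
dn t=98.8 [486.3 -30.5 -24.7] w=82.0 F [-0.1 -0.3 -0.7]
sq1 t=99.1 [486.2 -30.6 -24.3] w=59.3 F [-2.3 -0.2 11.2]
sq2 t=102.6 [486.4 -30.5 -23.9] w=57.3 F [-3.6  1.2 21.7]
lift t=103.7 [485.5 -30.4 109.4] w=57.0 F [ 0.2 -0.5 -2.5]
 t=104.4 [630.9 -49.4 109. ] w=57.1 F [ 0.   0.3 -2. ]
```

View pics/h5.png

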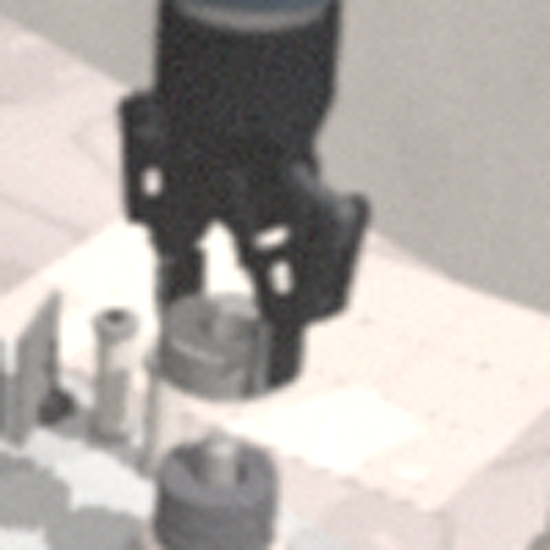

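```bash
python3 - <<'E'
from h import *
x,y=631.3,-49.5
line_to([x,y,75],100)
z=down(x,y,75,48,step=2,dF=5); st()
snap('side','ac_side'); big('ac_side',320,100,420,220,5,'h6')
E
```

```text
contact z=53.0 dF=19.5
 t=108.1 [631.6 -49.5  54.2] w=56.9 F [-6.6  1.3 17. ]
```

View pics/h6.png

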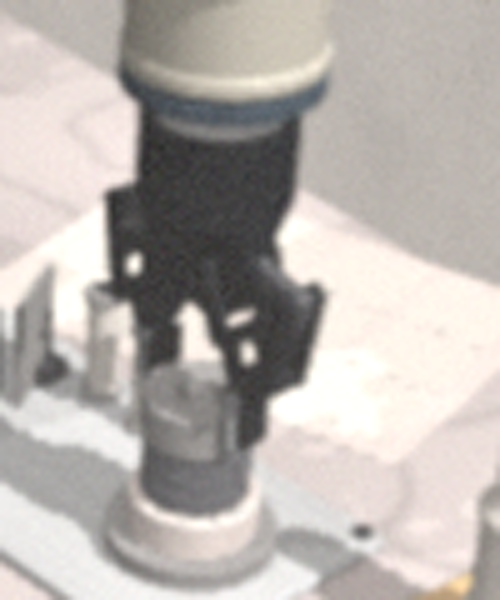

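```bash
python3 - <<'E'
from h import *
x,y=631.3,-49.5
gripper_to(80,20); wait(.2); line_to([x,y,120],120)
reach([440,250,230],rv(0.5)); wait(.5); st()
snap('side','ad_side');snap('top','ad_top'); big('ad_side',280,100,480,280,3.3,'i1'); big('ad_top',140,110,440,310,2.6,'i2')
E
```

```text
t=111.3 [440.1 249.9 230. ] w=80.0 F [ 0.3  0.1 -0.9]
```

View pics/i1.png

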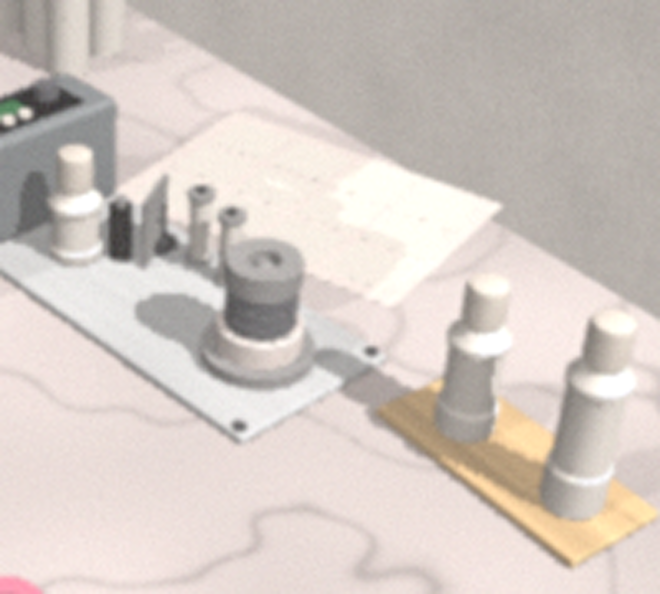

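View pics/i2.png

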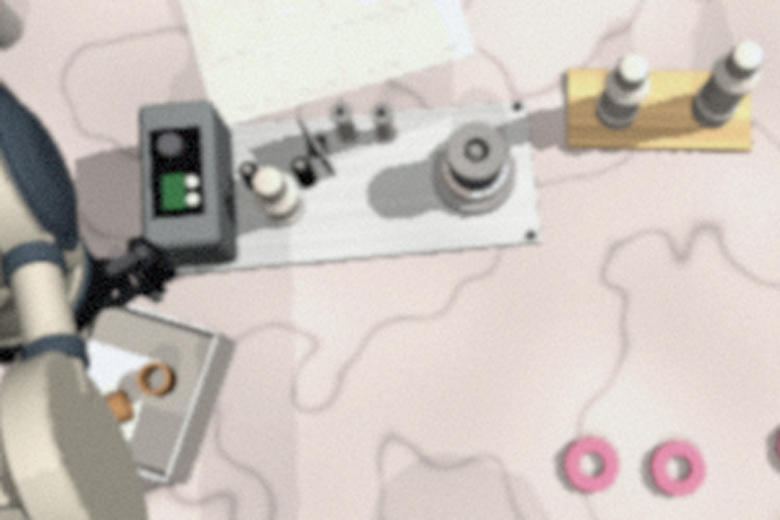

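```bash
python3 - <<'E'
from h import *
t=load('ad_top');s=load('ad_side')
print(px2w(t,140+478/2.6,110+149/2.6,100),[px2w(s,280+264/3.3,100+258/3.3,z).round(1) for z in(92,100,108)])
close_job()
E
```

```text
[631.65973176 -54.0023001  100.        ] [array([640.7, -41.8,  92. ]), array([632.4, -51. , 100. ]), array([624.1, -60.2, 108. ])]
the job is handed in; nothing more can be done
```

The labeller is set up for the short bottle that stands in the nest, and the job is handed in. Its label panel starts level with the spindle flange, so the roll sits directly on the flange with no spacer under it. On top of the roll are all three grey spacers, then the steel collar. Both spent cores are in the bin, and the bottles and pink rings were not touched. The last clock reading before handing in was about 111 s of the 208 s allowed.

- **Last checks:** in both cameras the stack looks flat and upright, the cores lie in the bin and the bottles stand where they were. Reading the collar's top at its expected 100 mm height puts it within about 3 mm of the spindle axis in both cameras. Each piece met firm resistance at about the height it should, apart from a millimetre or so of slack in the contact readings.
- **Disagreed:** the fingertips sat about 34 mm higher than the TCP reading and the stated gripper sizes imply. I corrected for this using the side camera and a guarded touch on the bench. The two cameras also differed by 2–3 mm at points I could check in both, which is within the clearance on the post.
- **Failed:** my first close on the collar was too high and the jaws touched nothing. A later test close was too far off-centre to hold it. Neither moved the collar noticeably.

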